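Charge an air cartridge at the craft bench

TASK

First vent the line: twist the bar knob on the valve block clockwise to its stop and let go so that it springs back. Then pick up the square-bodied air cartridge, press its round coupler squarely onto the slanted filling nipple until it snaps on, and push on until the nipple's sprung sleeve is fully down. Finish while still gripping the cartridge and holding it down against that spring; leave the other things on the bench where they are.

Things in the scene. Friction and masses are not known exactly. Their poses are not given: they have to be found in the camera images.
- valve: vent valve, a fixed grey block 85 x 85 mm, 40 high, with a black bar knob on top in the middle; origin at the centre of its underside, z up
- vent_grip (a point): where to pinch the bar knob: on its vertical turning axis, 72 mm above the bench. The bar is 46 mm long along this point's x axis, 12 mm thick along its y axis, from 48 to 80 mm above the bench; under it a disc 42 mm across, its top 48 mm above the bench. The axes turn with the knob
- vent (a joint): turn of the bar knob, rad: 0 at rest, grows clockwise seen from above to a hard stop at 1.2; a spring (0.10 N m at the stop) brings it back to 0 when let go. Take it as turned to its stop above 1.1 and back below 0.1
- filler: fixed grey filling block 110 x 90 mm with a slanted aluminium top, carrying the nipple; origin at the centre of its underside, z up; at most 75 mm high without the nipple
- nipple_base (a point): foot of the steel filling nipple, on the slanted face. Its z axis is the nipple's axis, pointing outward, leaning 25 degrees from vertical towards the block's -x. The nipple is 14 mm across; round it a brass sleeve 31 mm across whose front face is 14 mm out along z, pushed down by the coupler's mouth to 6 mm out
- nipple_tip (a point): tapered tip of the nipple (6 mm across), 36 mm out along z from its foot, same axes. Three sprung balls 20 mm out from the foot stick 4 mm out of its side: they give way to the coupler's lip (about 5 N along the axis) and snap in behind it when its mouth is about 11 mm out; if let go, the coupler stays on but the spring lifts it back to about 11 mm
- sleeve (a joint): how far the brass sleeve is pushed in along the nipple, m: 0 free, 0.008 fully down on its hard stop. Its spring takes 3 N to start and 9 N fully down; the push needed rises sharply at the stop; 10 to 20 N is plenty
- cart: loose air cartridge, 0.13 to 0.19 kg, 84 mm tall, standing upright, mouth down, on the bench: a round steel coupler 35 mm across from 0 to 36 mm, above it a square aluminium body 32 x 32 mm from 34 to 84 mm, flats across its x and y axes, to be gripped at about 60 mm. Origin at the centre of its mouth end, z up along its axis
- cart_mouth (a point): centre of the cartridge's mouth (same point as its origin). The socket is 24 mm wide at the rim, narrows to 18 mm at the lip 5 mm in, then is wide again to 34 mm deep; any turn about its axis fits the nipple
- gluegun: bystander: blue hot-glue gun lying on its side, 150 x 120 mm, 36 high; origin under its barrel
- stickpot: bystander: round pot 72 mm across full of upright glue sticks, 150 mm high overall; origin at the centre of its underside
- dripdish: bystander: shallow round green dish 90 mm across, 14 high; origin at the centre of its underside
- spool: bystander: empty wooden spool standing on its end, 54 mm across, 30 high; origin at the centre of its underside
- beadjar: bystander: small jar with a steel cap, 52 mm across, 60 high; origin at the centre of its underside
- brush: bystander: brush lying flat, 150 mm long; origin near its middle
- puncher: bystander: dark steel block-shaped hole punch, 80 x 45 mm, 40 high; origin at the centre of its underside

How it is judged:
By the outcome, as a careful person would: the job done as asked, in the order asked, and still so for the second after the job is handed in, while the arm keeps its last pose, push and grip.
It also fails if it takes over 61 s, if anything falls off the work surface, if the arm or the gripper's body presses on something with over 40 N, if the wrist force passes 120 N, or if a joint passes its speed limit or range.

ROBOT

A 6-joint arm with a two-finger parallel gripper is mounted at the origin on the work surface. World frame = base frame: x ahead of the robot, y to its left, z up, the work surface at z = 0. Lengths are in mm, angles in degrees, forces in N, time in s.
With the tool pointing down it reaches from about 300 to 850 mm from the base axis. Payload 4.2 kg.
Tool frame: the origin (TCP) lies midway between the tips of the shut fingers; the grasp point (between the pads) lies 19 mm behind it; z points along the fingers, y is the line along which they close (so a half turn about z gives the same grasp; the last joint's range is limited). The gripper opens to 91 mm and grips with 3 to 60 N. Pads are 32 mm wide; open, the fingers measure 118 mm over their backs; the gripper's body (76 mm by 178 mm) begins 60 mm behind the grasp point.
Start: joints at [66.75, 18.312, 89.639, -0, 72.044, -1.146], TCP at [216.376, 532.752, 213.976] pointing down, gripper open.
Joint ranges: [-177.97, 177.97], [-48.28, 115.42], [12.27, 149.76], [-77.06, 257.06], [2.81, 150.46], [-146.56, 146.56]. Speed limits (degrees/s): [147.25, 147.25, 180, 180, 180, 180].

INTERFACE

Orientations are given as [roll, pitch, yaw] about the fixed x, y, z axes, in that order (R = Rz(yaw) Ry(pitch) Rx(roll)).
In Python, from workcell import env, viewer gives the robot as it stands (env), with the cameras (viewer).
- The arm moves only by the shell command python3 drive.py FILE [OPENING] [FORCE], which reads ROWS from the file FILE. ROWS is a JSON object with one list for each field, all of the same length, 1 to 8, a row being the entries at one place: x, y, z (the shift in shares of the most that a row can go, 1 being 50 mm), wx, wy, wz (a rotation vector in fractions of the full range, 1 being 90 degrees); each row shifts and turns the commanded pose from where the row before left it, along the tool's axes as they then stand; what a row does not reach is not made up. A row lasts 1/10 s, in which the tool goes at most 50 mm and 8.59 degrees, less where a joint would pass 70% of its speed; a pose out of reach is approached as far as the arm can. OPENING is the finger opening in mm, set as the command begins (- or left out keeps the last). The fingers move at their own pace and stop on an object; FORCE is the grip in N (left out, the last holds). Time passes only in rows, so rows that do not move let the fingers close. It prints the time, the measured TCP pose, the force, the opening and the grip force at its end. Shift and turn numbers lie between -1 and 1, and a call with a number outside is refused. Input that does not fit is refused with a message, and nothing moves.
- env.state(): the state, without advancing time (a new reading comes with each control period).
- viewer.grab_frame(name): name is "scene" or "side" or "wrist"; returns the picture (400x640x3 uint8, blue, green, red); there is no depth.
- viewer.camera_model(name): a dict with "fx", "fy", "cx", "cy" (pixels), "D" ([k1, k2, p1, p2, k3] as OpenCV has them; the pictures are not rectified), "T" (4x4, takes a point from camera to world coordinates). Camera axes: x right, y up, looking along -z (the intrinsics and any distortion apply to the point x, -y, -z); pixel columns grow to the right and rows downward; lengths in mm; the calibration is good to about 2 mm. A picture is of the moment at which its call begins: read the wrist's pose just before it. camera_model takes no time and is no camera call; for the wrist camera it gives the pose at the moment of the call.
- env.job_done(): hands the job in; it is judged then, once.
The state is a dict: "time_s": time; "qpos": joint angles; "qvel": joint speeds; "effort": joint torques, N m; "ee_pos": TCP position; "ee_rot": TCP orientation; "force": force on the tool from outside, world axes, zero at the start; "torque": the same for the moment, N m; "gripper_width": finger opening in mm; "gripper_force": force on a finger pad.
Only numpy, scipy, OpenCV 4.12 (cv2) and the standard library are available. Lean on these libraries where they do the work, as an engineer would, in place of code of your own. Each camera call takes 0.05 s, during which the arm holds its last target. There are 200 camera calls.

## Working session

There is one attempt and no reset: what is moved stays moved. The work goes in short steps, Python scripts to look and compute and a shell command to move; the robot and the scene stay as the last step left them, time stands still between calls to the robot, and variables do not carry over. Pictures are saved under pics/ and viewed, at most 10 in all, crops included, and the job is handed in when it is done.

```bash
ls; mkdir -p pics; python3 - <<'E'
from workcell import env, viewer
import cv2,numpy as np
for n in("scene","side","wrist"):
    im=viewer.grab_frame(n); cv2.imwrite(f"pics/{n}0.png",im)
    m=viewer.camera_model(n); print(n,m["fx"],m["fy"],m["cx"],m["cy"],m["D"]); print(np.round(m["T"],3).tolist())
print(env.state())
E
```

```text
drive.py
pics
workcell.py
scene 413.5641208246874 413.5641208246874 315.8902667943979 201.83398797779137 [-0.06575078  0.          0.          0.          0.        ]
[[-0.756, -0.5, 0.422, 1017.238], [0.654, -0.582, 0.483, 525.247], [0.004, 0.641, 0.767, 898.391], [0.0, 0.0, 0.0, 1.0]]
side 414.8904641614488 414.8904641614488 318.4109491312329 198.999778431173 [-0.04041916  0.          0.          0.          0.        ]
[[0.869, 0.303, -0.392, 171.796], [-0.496, 0.526, -0.691, -629.129], [-0.003, 0.794, 0.608, 673.044], [0.0, 0.0, 0.0, 1.0]]
wrist 359.544209099462 359.544209099462 315.6550688129043 200.2701804056637 [-0.00628157  0.          0.          0.          0.        ]
[[0.376, -0.898, -0.226, 153.427], [0.926, 0.364, 0.094, 559.537], [-0.002, -0.245, 0.969, 383.411], [0.0, 0.0, 0.0, 1.0]]
{'time_s': 0.15, 'qpos': array([ 6.67483762e+01,  1.83405715e+01,  8.96917795e+01,  2.47805376e-04,
        7.20414201e+01, -1.14496716e+00]), 'qvel': array([-0.06614505, -0.12577367, -0.16079745, -0.0284527 ,  0.06644802,
        0.00779453]), 'effort': array([ 8.23540049e-04, -4.12769330e+01, -2.32154596e+01,  7.26510677e-02,
        4.33096953e-02, -1.23664340e-04]), 'ee_pos': array([216.22939136, 532.38260725, 213.33033731]), 'ee_rot': array([-1.79926248e+02, -1.70968812e-03,  1.57893266e+02]), 'force': array([-0.2789641 , -0.1915017 ,  0.03689852]), 'torque': array([-0.03190036,  0.00149405,  0.06649557]), 'gripper_force': 0.0, 'gripper_width': 91.1483643493844}
```

View pics/scene0.png

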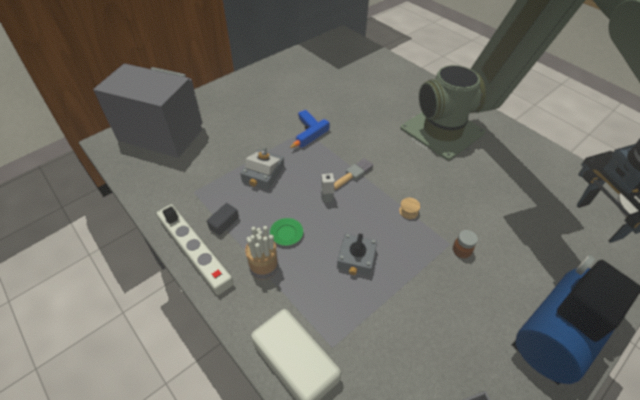

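View pics/side0.png

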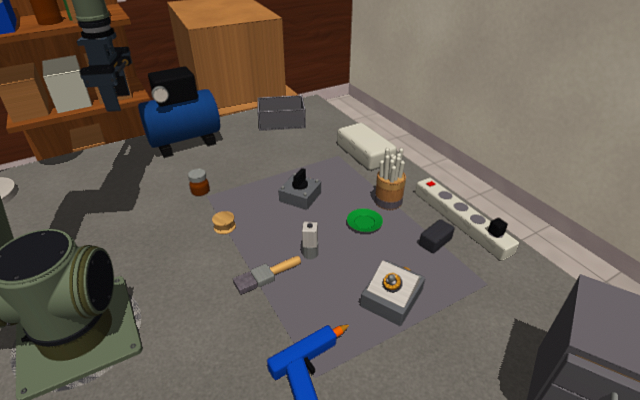

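The scene view shows the valve at about (357,252), the cartridge at (328,184) and the filler at (263,165). In the side view they are at (300,188), (310,240) and (393,290). I'll triangulate coarsely and enlarge.

```bash
cat > h.py <<'E'
import cv2,numpy as np
from scipy.spatial.transform import Rotation as R
F=np.diag([1.,-1,-1])
def ray(m,px):
    K=np.array([[m["fx"],0,m["cx"]],[0,m["fy"],m["cy"]],[0,0,1]])
    u=cv2.undistortPoints(np.array([[px]],float),K,np.array(m["D"]))[0,0]
    T=np.array(m["T"]); d=T[:3,:3]@F@np.array([u[0],u[1],1]); return T[:3,3],d/np.linalg.norm(d)
def tri(obs): # [(model,px)..] -> point, residual mm
    A=[];b=[];rs=[ray(*o) for o in obs]
    for o,d in rs: P=np.eye(3)-np.outer(d,d);A.append(P);b.append(P@o)
    x=np.linalg.lstsq(np.vstack(A),np.hstack(b),rcond=None)[0]
    return x,[round(float(np.linalg.norm((np.eye(3)-np.outer(d,d))@(x-o))),2) for o,d in rs]
def onz(m,px,z):
    o,d=ray(m,px); return o+d*(z-o[2])/d[2]
def proj(m,p):
    T=np.array(m["T"]); c=F@T[:3,:3].T@(np.array(p,float)-T[:3,3])
    K=np.array([[m["fx"],0,m["cx"]],[0,m["fy"],m["cy"]],[0,0,1]])
    return cv2.projectPoints(c[None],np.zeros(3),np.zeros(3),K,np.array(m["D"]))[0].ravel()
E
python3 - <<'E'
from h import *; from workcell import env, viewer
s,d=viewer.camera_model("scene"),viewer.camera_model("side")
for n,a,b in(("knob",(359,238),(300,172)),("cart",(327,178),(310,226)),("tip",(263,153),(393,280)),("pot",(262,258),(391,190))):
    print(n,tri([(s,a),(d,b)]))
A=cv2.imread("pics/scene0.png");B=cv2.imread("pics/side0.png")
c=lambda I,x,y:cv2.resize(I[y:y+65,x:x+88],None,fx=4.5,fy=4.5,interpolation=cv2.INTER_CUBIC)[:292,:396]
cr=[(A,315,220),(A,220,135),(B,256,160),(B,350,258)]
g=[c(*q) for q in cr]
cv2.imwrite("pics/m1.png",np.vstack([np.hstack(g[:2]),np.hstack(g[2:])]))
E
```

```text
knob (array([566.43774176, 164.63160684,  83.693018  ]), [1.56, 1.56])
cart (array([490.22738237, -31.93918853,  82.07010845]), [0.79, 0.79])
tip (array([ 557.83747297, -235.45537724,   70.10277034]), [0.13, 0.13])
pot (array([761.97809414,  32.64284824,  38.44427498]), [1.35, 1.35])
```

View pics/m1.png

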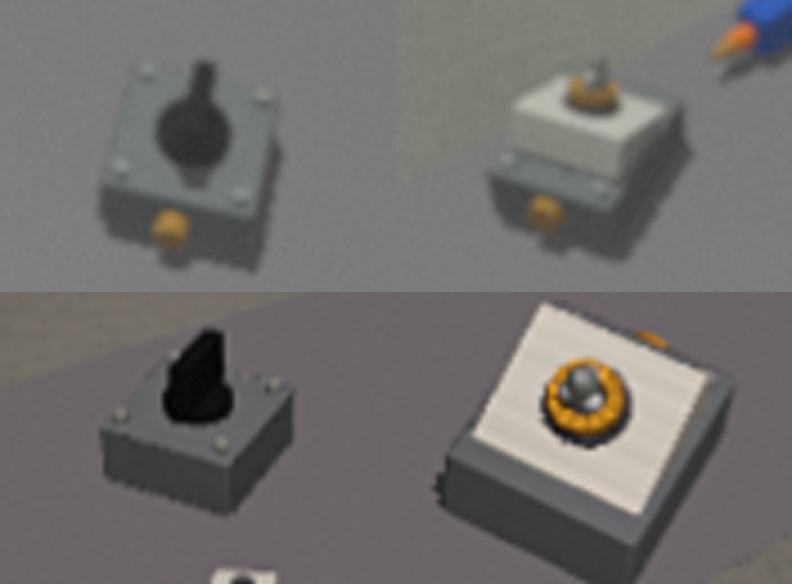

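View pics/wrist0.png

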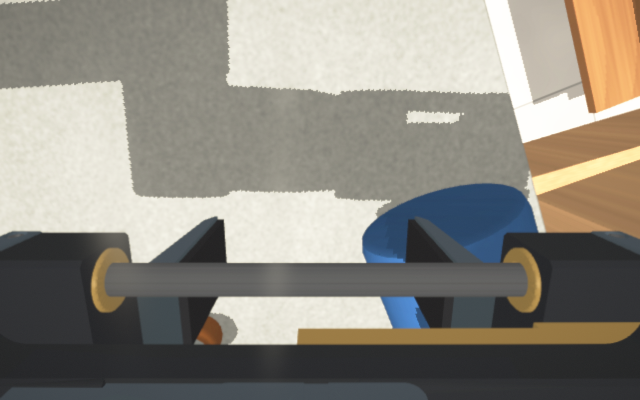

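The mosaic shows the valve from the scene camera with the bar nearly end-on, and the filler with its orange ring at about (393,281) in the side view. The wrist view shows only floor above the fingers. I'll move the wrist camera over the valve.

Careful with the scale: shifts go in shares of 50 mm and turns go in shares of 90 degrees. That gives: -43 mm is -0.86, -17 mm is -0.34.

```bash
echo '{"x":[-0.86, -0.86, -0.86, -0.86, -0.86, -0.86, -0.86, -0.86], "y":[-0.34, -0.34, -0.34, -0.34, -0.34, -0.34, -0.34, -0.34], "z":[0, 0, 0, 0, 0, 0, 0, 0], "wx":[0, 0, 0, 0, 0, 0, 0, 0], "wy":[0, 0, 0, 0, 0, 0, 0, 0], "wz":[0, 0, 0, 0, 0, 0, 0, 0]}' > path.dat && python3 drive.py path.dat 91; echo '{"x":[-0.86, -0.86, -0.86, -0.86, 0, 0], "y":[-0.34, -0.34, -0.34, -0.34, 0, 0], "z":[0, 0, 0, 0, 0, 0], "wx":[0, 0, 0, 0, 0, 0], "wy":[0, 0, 0, 0, 0, 0], "wz":[0, 0, 0, 0, 0, 0]}' > path.dat && python3 drive.py path.dat
python3 - <<'E'
from h import *; from workcell import env, viewer
m=viewer.camera_model("wrist");im=viewer.grab_frame("wrist");cv2.imwrite("pics/w1.png",im)
import pickle;pickle.dump(m,open("w1.pkl","wb"))
for p in((566,165,84),(490,-32,84),(558,-235,70)):print(proj(m,p))
d=viewer.camera_model("side");a=onz(d,(297.1,172.9),80);b=onz(d,(303.8,168.9),80);print(a,b,np.degrees(np.arctan2(*(b-a)[1::-1])))
E
```

```text
time_s: 0.95
ee_pos: [484.9, 275.7, 213.8]
ee_rot: [-180.0, -0.0, 157.9]
force: [0.6, 0.1, 0.6]
gripper_width: 91.1
gripper_force: 0.0
time_s: 1.55
ee_pos: [617.7, 148.8, 213.1]
ee_rot: [-180.0, -0.1, 157.8]
force: [-0.2, 0.9, -0.3]
gripper_width: 90.9
gripper_force: 0.0
[308.9506788  127.86035345]
[ 52.67530703 133.22365878]
[-78.343759   280.19648095]
[561.58642198 168.34893013  80.        ] [585.26987028 176.22198518  80.        ] 18.388281406209668
```

View pics/w1.png

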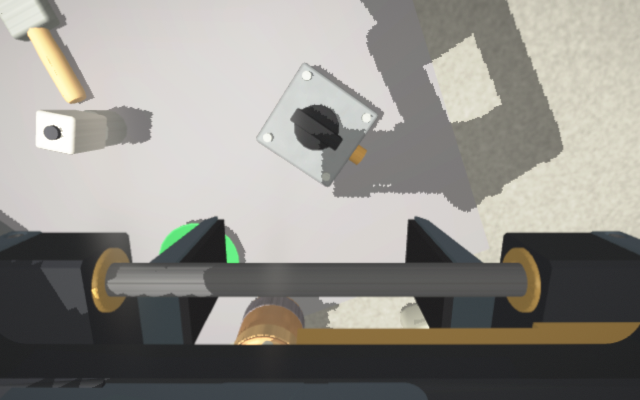

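The wrist view shows the valve at (317,127), with the bar running from about (294,112) to (340,145). The cartridge top is near (52,132). I'll enlarge both.

```bash
python3 - <<'E'
from h import *
A=cv2.imread("pics/w1.png");B=cv2.imread("pics/side0.png");S=cv2.imread("pics/scene0.png")
c=lambda I,x,y,w,h,f:cv2.resize(I[y:y+h,x:x+w],None,fx=f,fy=f,interpolation=cv2.INTER_CUBIC)
g=[c(A,280,90,75,75,4),c(A,25,95,80,75,4),c(B,285,210,50,60,5),c(S,310,160,50,60,5)]
g=[cv2.copyMakeBorder(q,0,300-q.shape[0],0,400-q.shape[1],cv2.BORDER_CONSTANT) for q in g]
cv2.imwrite("pics/m2.png",np.vstack([np.hstack(g[:2]),np.hstack(g[2:])]))
E
```

```text
(no output)
```

View pics/m2.png

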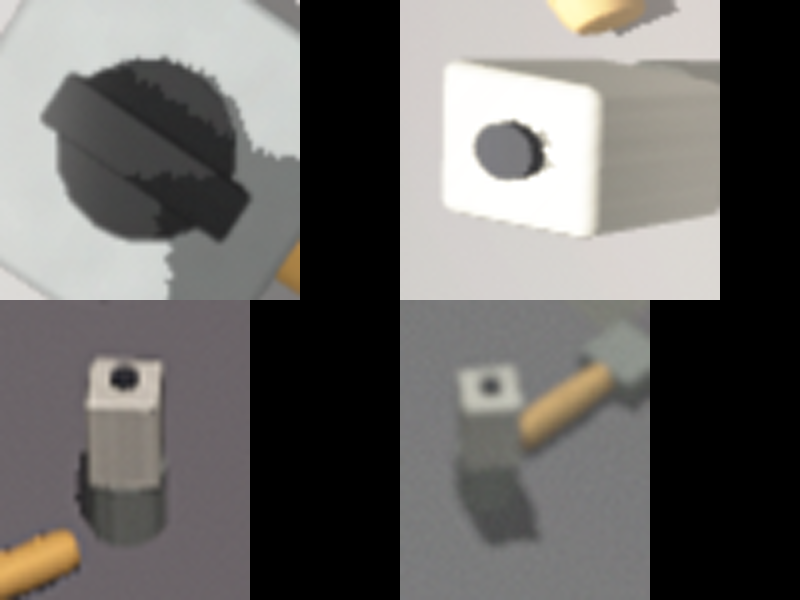

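The knob bar top corners are about (298,108), (342.5,139), (335,150.5) and (290.5,119.5). The cartridge top is about (36,110.5), (75,117), (72.5,154.5) and (36,147), and the side and scene views show its top as well.

```bash
python3 - <<'E'
from h import *; from workcell import env, viewer; import pickle
w=pickle.load(open("w1.pkl","rb"));s,d=viewer.camera_model("scene"),viewer.camera_model("side")
deg=lambda v:np.degrees(np.arctan2(v[1],v[0]))
k=[(280+x/4,90+y/4) for x,y in((72,73),(250,197),(220,242),(42,118))]
P=np.array([onz(w,p,80) for p in k]);print("knob",P.mean(0),deg(P[1]-P[0]),deg(P[2]-P[3]),np.linalg.norm(P[1]-P[0]),np.linalg.norm(P[3]-P[0]))
Q=np.array([onz(w,p,41) for p in((307,75),(367,118),(326,178),(267,138))]);print("screws",Q.mean(0),deg(Q[1]-Q[0]),deg(Q[2]-Q[1]))
print("disc",onz(w,(280+148/4,90+150/4),48))
c=[(25+x/4,95+y/4) for x,y in((45,62),(200,88),(190,238),(43,208))]
C=np.array([onz(w,p,84) for p in c]);print("cart",C.mean(0),[deg(C[(i+1)%4]-C[i]) for i in range(4)],[np.linalg.norm(C[(i+1)%4]-C[i]) for i in range(4)])
hw=(25+109/4,95+151/4);hd=(285+124/5,210+78/5);hs=(310+91/5,160+86/5)
print("hole",tri([(w,hw),(d,hd)]),tri([(w,hw),(d,hd),(s,hs)]))
ks=(256+200/4.5,160+50/4.5); print("knobtri",tri([(w,np.mean(k,0)),(d,ks)]))
E
```

```text
knob [569.84788596 170.28459117  80.        ] 33.534089064947636 33.247191775399386 44.550462120010586 10.96171127070719
screws [570.54661202 170.08315116  41.        ] 33.44895480866365 -55.88264522509218
disc [569.78561232 170.6392393   48.        ]
cart [490.18040389 -29.97417003  84.        ] [np.float64(58.19052854627932), np.float64(-35.22440336311973), np.float64(-124.108001971327), np.float64(146.33663608121626)] [np.float64(31.279386767048152), np.float64(31.31739050512542), np.float64(30.410784566178734), np.float64(30.057854524424254)]
hole (array([489.22098106, -32.01123098,  83.93142743]), [0.34, 0.34]) (array([488.80284057, -31.58536988,  84.11997248]), [0.87, 0.38, 1.12])
knobtri (array([570.67641213, 169.69996168,  81.56634233]), [1.21, 1.21])
```

In the tool's units: 26 mm is 0.52, 1 mm is 0.02, -8 degrees / 90 = -0.0889.

```bash
echo '{"x":[0.52, 0.52, 0, 0, 0, 0, 0, 0], "y":[0.02, 0.02, 0, 0, 0, 0, 0, 0], "z":[0, 0, 0, 0, 0, 0, 0, 0], "wx":[0, 0, 0, 0, 0, 0, 0, 0], "wy":[0, 0, 0, 0, 0, 0, 0, 0], "wz":[0, 0, -0.0889, -0.0889, -0.0889, -0.0889, -0.0889, -0.0889]}' > path.dat && python3 drive.py path.dat 45; echo '{"x":[0, 0, 0, 0, 0], "y":[0, 0, 0, 0, 0], "z":[0, 0.8, 0.8, 0, 0], "wx":[0, 0, 0, 0, 0], "wy":[0, 0, 0, 0, 0], "wz":[-0.0833, 0, 0, 0, 0]}' > path.dat && python3 drive.py path.dat
python3 - <<'E'
from h import *; from workcell import env, viewer
s=env.state();print(s["ee_pos"],s["ee_rot"],s["qpos"][5],s["force"])
m=viewer.camera_model("wrist");im=viewer.grab_frame("wrist");cv2.imwrite("pics/w2.png",im);print(m["T"][:3,3],proj(m,(570,170.3,80)),proj(m,(489.5,-31,84)),proj(m,(558,-235,70)))
E
```

```text
time_s: 2.4
ee_pos: [568.8, 172.5, 214.2]
ee_rot: [180.0, -0.0, -153.6]
force: [-0.3, 0.5, 0.1]
gripper_width: 45.2
gripper_force: 0.0
time_s: 2.9
ee_pos: [569.6, 172.0, 134.5]
ee_rot: [180.0, -0.0, -146.5]
force: [0.3, 0.2, 1.0]
gripper_width: 45.0
gripper_force: 0.0
[569.59061996 171.99694396 134.51663742] [ 1.79977892e+02 -2.73088106e-02 -1.46515770e+02] -107.80286708850299 [0.32380901 0.21901121 0.96017842]
[513.15148254 135.14399773 304.64434317] [312.63958524 215.67468893] [  76.13581453 -108.73622923] [-306.93838992 -208.75482048]
```

In the tool's units: 20 mm is 0.4, -1.6 mm is -0.032.

```bash
echo '{"x":[0.012, 0, 0, 0, 0, 0], "y":[-0.032, 0, 0, 0, 0, 0], "z":[0.4, 0.4, 0.4, 0.4, 0, 0], "wx":[0, 0, 0, 0, 0, 0], "wy":[0, 0, 0, 0, 0, 0], "wz":[0, 0, 0, 0, 0, 0]}' > path.dat && python3 drive.py path.dat; echo '{"x":[0, 0, 0, 0, 0, 0], "y":[0, 0, 0, 0, 0, 0], "z":[0, 0, 0, 0, 0, 0], "wx":[0, 0, 0, 0, 0, 0], "wy":[0, 0, 0, 0, 0, 0], "wz":[0, 0, 0, 0, 0, 0]}' > path.dat && python3 drive.py path.dat 0 20
```

```text
time_s: 3.55
ee_pos: [572.0, 169.9, 56.0]
ee_rot: [-179.9, 0.2, -146.6]
force: [-0.7, -0.3, 0.7]
gripper_width: 45.2
gripper_force: 0.0
time_s: 4.15
ee_pos: [570.4, 170.2, 54.4]
ee_rot: [179.9, 0.0, -146.6]
force: [-1.6, 3.6, 3.7]
gripper_width: 12.0
gripper_force: 20.0
```

In the tool's units: 8 degrees / 90 = 0.0889.

```bash
echo '{"x":[0, 0, 0, 0, 0, 0, 0, 0], "y":[0, 0, 0, 0, 0, 0, 0, 0], "z":[0, 0, 0, 0, 0, 0, 0, 0], "wx":[0, 0, 0, 0, 0, 0, 0, 0], "wy":[0, 0, 0, 0, 0, 0, 0, 0], "wz":[0.0889, 0.0889, 0.0889, 0.0889, 0.0889, 0.0889, 0.0889, 0.0889]}' > path.dat && python3 drive.py path.dat; echo '{"x":[0, 0, 0, 0], "y":[0, 0, 0, 0], "z":[0, 0, 0, 0], "wx":[0, 0, 0, 0], "wy":[0, 0, 0, 0], "wz":[0.0444, 0.0222, 0, 0]}' > path.dat && python3 drive.py path.dat
python3 -c "
from workcell import env, viewer;s=env.state();print(s['torque'],s['force'],s['ee_rot'],s['gripper_width'])"
```

```text
time_s: 4.95
ee_pos: [570.4, 168.4, 54.4]
ee_rot: [-179.9, 0.0, 149.1]
force: [-2.2, -2.6, 5.2]
gripper_width: 12.2
gripper_force: 20.0
time_s: 5.35
ee_pos: [570.3, 168.3, 54.4]
ee_rot: [-179.9, 0.0, 143.5]
force: [-2.4, -3.2, 5.4]
gripper_width: 11.9
gripper_force: 20.0
[-0.42951265  0.36914581  0.33642977] [-2.42141458 -3.2143049   5.4175609 ] [-1.79884494e+02  4.52906023e-02  1.43531726e+02] 11.931660012855458
```

In the tool's units: -50 mm is -1, -40 mm is -0.8.

```bash
echo '{"x":[0, 0, 0, 0, 0, 0], "y":[0, 0, 0, 0, 0, 0], "z":[0, 0, 0, 0, 0, 0], "wx":[0, 0, 0, 0, 0, 0], "wy":[0, 0, 0, 0, 0, 0], "wz":[0, 0, 0, 0, 0, 0]}' > path.dat && python3 drive.py path.dat 91; echo '{"x":[0, 0, -0.2, -0.6, 0, 0], "y":[0, 0, 0, 0, 0, 0], "z":[-0.4, -0.8, -1, -1, 0, 0], "wx":[0, 0, 0, 0, 0, 0], "wy":[0, 0, 0, 0, 0, 0], "wz":[0, 0, 0, 0, 0, 0]}' > path.dat && python3 drive.py path.dat
python3 - <<'E'
from h import *; from workcell import env, viewer
m=viewer.camera_model("wrist");im=viewer.grab_frame("wrist");cv2.imwrite("pics/w3.png",im)
u=proj(m,(570,170.3,80));print(u)
x,y=[int(v)-50 for v in u];a=cv2.resize(im[max(y,0):y+100,x:x+100],None,fx=4,fy=4,interpolation=cv2.INTER_CUBIC)
b=np.array([[520,180],[620,180]]);
for t in(-16,16):
  pass
cv2.imwrite("pics/m3.png",a);print(x,y)
v=np.array([np.cos(np.radians(33.4)),np.sin(np.radians(33.4)),0])*23
print([np.round((proj(m,np.array([570,170.3,80])+k*v)-[x,max(y,0)])*4) for k in(-1,1)])
E
```

```text
time_s: 5.95
ee_pos: [570.4, 169.8, 53.8]
ee_rot: [180.0, -0.1, 143.4]
force: [0.2, -0.5, -0.0]
gripper_width: 57.2
gripper_force: 0.0
time_s: 6.55
ee_pos: [599.5, 148.2, 206.6]
ee_rot: [179.9, 0.0, 143.4]
force: [0.6, 0.8, -0.9]
gripper_width: 91.0
gripper_force: 0.0
[314.245712   149.22219065]
264 99
[array([ 95., 162.]), array([306., 239.])]
```

View pics/m3.png

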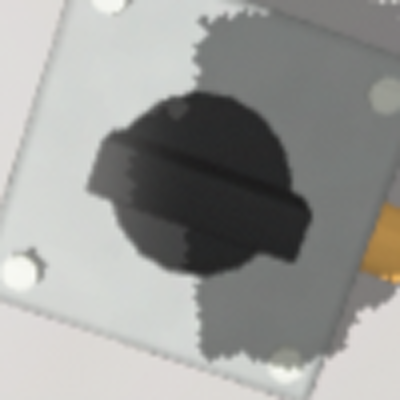

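The knob's bar ends sit at about (105,165) and (305,235) in the crop, which matches its rest angle, so it sprang back. Next I'll look at the filler.

In the tool's units: -39 mm is -0.78, -20 mm is -0.4.

```bash
echo '{"x":[-0.4, -0.4, -0.4, -0.4, -0.4, -0.4, -0.4, -0.4], "y":[-0.78, -0.78, -0.78, -0.78, -0.78, -0.78, -0.78, -0.78], "z":[0, 0, 0, 0, 0, 0, 0, 0], "wx":[0, 0, 0, 0, 0, 0, 0, 0], "wy":[0, 0, 0, 0, 0, 0, 0, 0], "wz":[0, 0, 0, 0, 0, 0, 0, 0]}' > path.dat && python3 drive.py path.dat; echo '{"x":[-0.4, -0.4, 0, 0, 0, 0, 0, 0], "y":[-0.78, -0.78, 0, 0, 0, 0, 0, 0], "z":[0, 0, 0, 0, 0, 0, 0, 0], "wx":[0, 0, 0, 0, 0, 0, 0, 0], "wy":[0, 0, 0, 0, 0, 0, 0, 0], "wz":[0, 0, 0.0878, 0.0878, 0.0878, 0.0878, 0.0878, 0.0878]}' > path.dat && python3 drive.py path.dat;echo '{"x":[0, 0, 0, 0, 0, 0, 0], "y":[0, 0, 0, 0, 0, 0, 0], "z":[0, 0, 0, 0, 0, 0, 0], "wx":[0, 0, 0, 0, 0, 0, 0], "wy":[0, 0, 0, 0, 0, 0, 0], "wz":[0.0878, 0.0878, 0.0878, 0.0878, 0.0878, 0, 0]}' > path.dat && python3 drive.py path.dat
cat > snap.py <<'E'
import sys,pickle; from h import *; from workcell import env, viewer
m=viewer.camera_model("wrist");im=viewer.grab_frame("wrist");cv2.imwrite(f"pics/{sys.argv[1]}.png",im);pickle.dump(m,open(sys.argv[1]+".pkl","wb"))
print(proj(m,(489.5,-31,84)),proj(m,(558,-235,70)),env.state()["qpos"].round(1))
E
python3 snap.py w4
```

```text
time_s: 7.4
ee_pos: [539.8, -198.1, 203.6]
ee_rot: [-180.0, -0.3, 143.4]
force: [1.3, 0.1, 0.3]
gripper_width: 91.0
gripper_force: 0.0
time_s: 8.2
ee_pos: [526.0, -282.8, 203.3]
ee_rot: [-179.8, -0.2, 95.7]
force: [-1.1, -0.5, 1.0]
gripper_width: 91.1
gripper_force: 0.0
time_s: 8.9
ee_pos: [526.5, -283.3, 204.3]
ee_rot: [-179.8, -0.0, 56.7]
force: [1.2, -0.5, -0.2]
gripper_width: 91.1
gripper_force: 0.0
[ 75.93029878 -66.43583694] [315.69837361 124.43115915] [-29.4  20.8  87.3   0.   72.1   3.9]
```

In the tool's units: -45 mm is -0.9.

```bash
echo '{"x":[0, 0, 0, 0], "y":[-0.9, -0.9, 0, 0], "z":[0, 0, 0, 0], "wx":[0, 0, 0, 0], "wy":[0, 0, 0, 0], "wz":[0, 0, 0, 0]}' > path.dat && python3 drive.py path.dat; python3 snap.py w5
python3 - <<'E'
from h import *
c=lambda n,x,y:cv2.resize(cv2.imread(f"pics/{n}.png")[y:y+150,x:x+100],None,fx=4,fy=4,interpolation=cv2.INTER_CUBIC)
cv2.imwrite("pics/m4.png",np.hstack([c("w4",265,50),c("w5",365,50)]))
E
```

```text
time_s: 9.35
ee_pos: [451.7, -234.1, 206.1]
ee_rot: [180.0, -0.0, 56.6]
force: [1.1, -0.3, 0.3]
gripper_width: 91.0
gripper_force: 0.0
[201.92418689 -65.88886599] [422.27091164 124.27363223] [-28.7  12.7  98.7   0.   68.5   4.7]
```

View pics/m4.png

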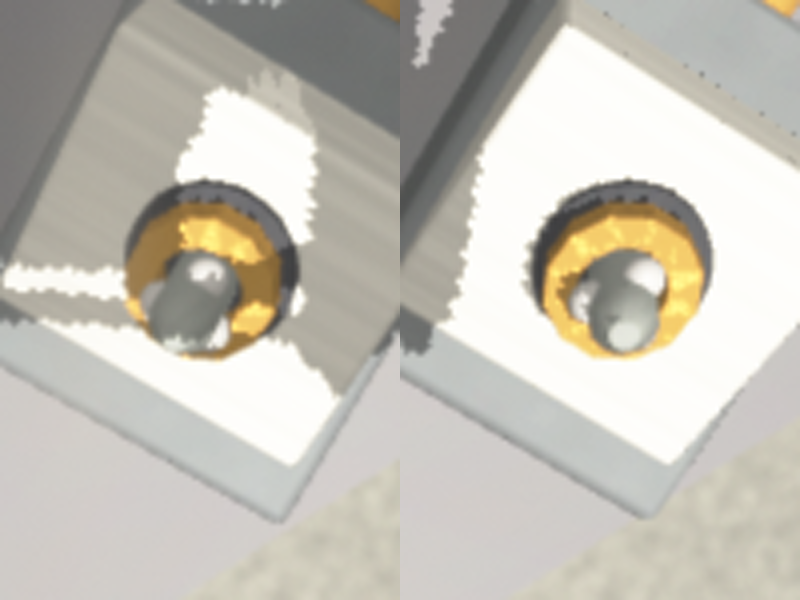

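The left crop (w4) shows the nipple tip at about (178,330) and the ring centre at (203,280). The right crop (w5) has them at (634,331) and (624,279). The nipple leans towards the lower-left edge of the plate.

```bash
python3 - <<'E'
from h import *; from workcell import env, viewer; import pickle
a,b=[pickle.load(open(n+".pkl","rb")) for n in("w4","w5")];s,d=viewer.camera_model("scene"),viewer.camera_model("side")
A=lambda x,y:(265+x/4,50+y/4); B=lambda x,y:(365+(x-400)/4,50+y/4)
D=lambda x,y:(350+(x-396)/4.5,258+(y-292)/4.5)
deg=lambda v:np.degrees(np.arctan2(v[1],v[0]))
t=tri([(a,A(178,330)),(b,B(634,331))]);r=tri([(a,A(203,280)),(b,B(624,279))]);print("tip",t,"ring",r)
t3=tri([(a,A(178,330)),(b,B(634,331)),(d,D(584,380))]);r3=tri([(a,A(203,280)),(b,B(624,279)),(d,D(587,397))]);print(t3,r3)
v=r[0]-t[0];print(np.linalg.norm(v),deg(-v),np.degrees(np.arctan2(np.hypot(v[0],v[1]),-v[2])))
v=r3[0]-t3[0];print(np.linalg.norm(v),deg(-v),np.degrees(np.arctan2(np.hypot(v[0],v[1]),-v[2])))
print("corner",tri([(a,A(292,465)),(b,B(672,465))]),tri([(a,A(125,28)),(b,B(568,25))]),tri([(a,A(278,520)),(b,B(650,516))]))
for z in(35,45):
  print("bottom edge",deg(onz(a,A(280,520),z)-onz(a,A(0,337),z)),deg(onz(b,B(650,516),z)-onz(b,B(400,370),z)))
  print("plate bottom",deg(onz(a,A(292,465),z)-onz(a,A(60,330),z)),deg(onz(b,B(672,465),z)-onz(b,B(450,332),z)))
print("plate top",deg(onz(b,B(800,165),75)-onz(b,B(568,25),75)))
E
```

```text
tip (array([ 551.03321516, -236.94849361,   91.15008315]), [0.18, 0.18]) ring (array([ 559.95055924, -232.08734984,   65.30681767]), [0.05, 0.05])
(array([ 551.45803041, -237.9873713 ,   83.74444677]), [1.13, 1.22, 0.51]) (array([ 560.1802585, -232.4182168,   62.263761 ]), [0.38, 0.5, 0.2])
27.76732098832374 -151.4037150534409 21.45456347087389
23.843502374766643 -147.4417133422634 25.72296611878957
corner (array([ 553.64172653, -279.21272414,   42.93473952]), [0.2, 0.2]) (array([ 574.17169751, -182.09642123,   68.29035608]), [0.39, 0.39]) (array([ 543.8968587 , -288.80483914,   38.69690372]), [0.24, 0.24])
bottom edge -66.68489811176123 -62.98243246929906
plate bottom -63.46474691258601 -63.31664514819546
bottom edge -66.68489811176117 -62.98243246929908
plate bottom -63.46474691258601 -63.31664514819546
plate top -61.99353673533855
```

```bash
cat > fit.py <<'E'
from h import *; from workcell import env, viewer; import pickle
from scipy.optimize import least_squares
a,b=[pickle.load(open(n+".pkl","rb")) for n in("w4","w5")];s,d=viewer.camera_model("scene"),viewer.camera_model("side")
A=lambda x,y:(265+x/4,50+y/4); B=lambda x,y:(365+(x-400)/4,50+y/4)
D=lambda x,y:(350+(x-396)/4.5,258+(y-292)/4.5); S=lambda x,y:(220+(x-396)/4.5,135+y/4.5)
obs=[(a,A(178,330),36,1),(b,B(634,331),36,1),(d,D(584,380),36,1),(s,S(598,66),36,.5),
     (a,A(203,280),14,1),(b,B(624,279),14,1),(d,D(587,397),14,1),(s,S(593,92),14,.5)]
def n(az,t=25): t,az=np.radians([t,az]);return np.array([np.sin(t)*np.cos(az),np.sin(t)*np.sin(az),np.cos(t)])
if __name__=="__main__":
  for fixed in(True,False):
    f=lambda p:np.concatenate([w*(proj(m,p[:3]+k*n(-152.8 if fixed else p[3]))-px) for m,px,k,w in obs])
    q=least_squares(f,[560,-232,52,-152.8][:3 if fixed else 4],loss="soft_l1")
    print(q.x.round(2),"tip",(q.x[:3]+36*n(-152.8)).round(1),f(q.x).reshape(-1,2).round(1).tolist())
E
python3 fit.py
```

```text
[ 565.05 -230.2    51.25] tip [ 551.5 -237.2   83.9] [[0.8, -0.5], [-2.0, -0.9], [-0.2, -0.6], [-0.5, -0.7], [0.4, 0.8], [-0.2, 0.9], [0.1, -0.4], [-0.3, -0.1]]
[ 564.61 -229.17   51.24 -145.62] tip [ 551.1 -236.1   83.9] [[1.8, -0.2], [-1.0, -0.7], [0.2, -0.5], [-0.6, -0.7], [0.1, 0.5], [-0.5, 0.6], [-0.0, -0.6], [-0.3, -0.0]]
```

In the tool's units: 38 mm is 0.76, 30 mm is 0.6.

```bash
echo '{"x":[0.76, 0.76, 0.76, 0.76, 0.76, 0, 0, 0], "y":[-0.32, -0.32, -0.32, -0.32, -0.32, 0, 0, 0], "z":[0, 0, 0, 0, 0, 0.6, 0.6, 0], "wx":[0, 0, 0, 0, 0, 0, 0, 0], "wy":[0, 0, 0, 0, 0, 0, 0, 0], "wz":[0, 0, 0, 0, 0, 0, 0, 0]}' > path.dat && python3 drive.py path.dat 70; echo '{"x":[0, 0], "y":[0, 0], "z":[0, 0], "wx":[0, 0], "wy":[0, 0], "wz":[0, 0]}' > path.dat && python3 drive.py path.dat; python3 -c "
import sys;sys.path.insert(0,'.')
from h import *;from workcell import env, viewer
p=np.zeros(3)
for i in range(3):p+=env.state()['ee_pos']/3;
s=env.state();r=R.from_euler('xyz',s['ee_rot'],degrees=True);print(p,r.inv().apply(np.array([489.6,-31.1,41])-p))"
```

```text
time_s: 10.2
ee_pos: [488.9, -31.4, 142.5]
ee_rot: [-179.6, 0.2, 56.6]
force: [-0.3, -0.0, -0.8]
gripper_width: 70.0
gripper_force: 0.0
time_s: 10.4
ee_pos: [492.0, -32.4, 147.3]
ee_rot: [179.8, -0.1, 56.5]
force: [0.3, 0.1, 0.6]
gripper_width: 70.1
gripper_force: 0.0
[492.02881936 -32.36596395 147.26224799] [ -0.45606268  -3.01012165 106.25393334]
```

In the tool's units: 35 mm is 0.7, 33 mm is 0.66.

```bash
echo '{"x":[0, 0, 0, 0, 0, 0], "y":[-0.03, 0, 0, 0, 0, 0], "z":[0.7, 0.7, 0.66, 0, 0, 0], "wx":[0, 0, 0, 0, 0, 0], "wy":[0, 0, 0, 0, 0, 0], "wz":[0, 0, 0, 0, 0, 0]}' > path.dat && python3 drive.py path.dat; echo '{"x":[0, 0, 0, 0, 0, 0, 0, 0], "y":[0, 0, 0, 0, 0, 0, 0, 0], "z":[0, 0, 0, 0, 0, 0, 0, 0], "wx":[0, 0, 0, 0, 0, 0, 0, 0], "wy":[0, 0, 0, 0, 0, 0, 0, 0], "wz":[0, 0, 0, 0, 0, 0, 0, 0]}' > path.dat && python3 drive.py path.dat 0 40
```

```text
time_s: 11.0
ee_pos: [491.1, -31.4, 45.1]
ee_rot: [179.8, -0.1, 56.5]
force: [-0.7, 0.0, 0.2]
gripper_width: 70.1
gripper_force: 0.0
time_s: 11.8
ee_pos: [489.1, -31.1, 42.9]
ee_rot: [180.0, -0.0, 56.5]
force: [1.0, 0.1, 1.2]
gripper_width: 31.9
gripper_force: 40.0
```

In the tool's units: -40 mm is -0.8, -35 mm is -0.7.

```bash
echo '{"x":[0, 0, 0, 0, -0.4, -0.7, -0.7, -0.7], "y":[0, 0, 0, 0, 0.38, 0.64, 0.64, 0.64], "z":[-0.4, -0.8, -0.8, -0.4, 0, 0, 0, 0], "wx":[0, 0, 0, 0, 0, 0, 0, 0], "wy":[0, 0, 0, 0, 0, 0, 0, 0], "wz":[0, 0, 0, 0, 0, 0, 0, 0]}' > path.dat && python3 drive.py path.dat; echo '{"x":[-0.6, -0.16, 0, 0, 0, 0, 0, 0], "y":[0.56, 0.17, 0, 0, 0, 0, 0, 0], "z":[0, 0, 0, 0, 0, 0, 0, 0], "wx":[0, 0, -0.034, -0.034, -0.034, -0.034, 0, 0], "wy":[0, 0, 0.0606, 0.0606, 0.0606, 0.0606, 0, 0], "wz":[0, 0, 0, 0, 0, 0, 0, 0]}' > path.dat && python3 drive.py path.dat
cat > go.py <<'E'
import sys;from h import *;from workcell import env, viewer;from fit import n
# offset of mouth to (foot + k*n) in tool axes and axis error (rotvec, tool axes, about x,y)
F0=np.array([565.05,-230.2,51.25]);N=n(-152.8);L=43.
s=env.state();r=R.from_euler('xyz',s['ee_rot'],degrees=True);z=r.apply([0,0,1]);M=s['ee_pos']+L*z
e=np.cross(z,-N);print("rot",r.inv().apply(np.degrees(e)).round(2))
print("mouth: out",((M-F0)@N).round(1),"lateral in tool",r.inv().apply(F0-M+N*((M-F0)@N)).round(2),"F tool",r.inv().apply(s['force']).round(2),"F axial",(s['force']@N).round(2),s['gripper_width'].round(2),s['time_s'],s["qpos"].round(0))
E
python3 go.py
```

```text
time_s: 12.6
ee_pos: [515.7, -200.2, 162.4]
ee_rot: [-180.0, -0.0, 56.5]
force: [0.9, 0.5, -0.8]
gripper_width: 31.8
gripper_force: 40.0
time_s: 13.4
ee_pos: [524.9, -250.5, 162.4]
ee_rot: [167.3, -21.6, 58.9]
force: [0.0, 0.3, -1.3]
gripper_width: 31.6
gripper_force: 40.0
rot [-0.1   0.07 -0.  ]Traceback (most recent call last):
  File "go.py", line 6, in <module>
    print("mouth: out",((M-F0)@N).round(1),"lateral in tool",r.inv().apply(F0-M+N*((M-F0)@N)).round(2),"F tool",r.inv().apply(s['force']).round(2),"F axial",(s['force']@N).round(2),s['gripper_width'].round(2),s['time_s'],s["qpos"].round(0))
                                                                                                                                                                                     ^^^^^^^^^^^^^^^^^^^^^^^^
AttributeError: 'float' object has no attribute 'round'
```

```bash
sed -i "s/s\['gripper_width'\].round(2)/round(s['gripper_width'],2)/" go.py; python3 go.py
```

```text
rot [-0.1   0.07 -0.  ]
mouth: out 76.8 lateral in tool [-5.51 -2.67  0.01] F tool [-0.21 -0.45  1.26] F axial -1.26 31.64 13.4 [-40.  16. 105.  29.  52. -23.]
```

In the tool's units: 14 mm is 0.28, -5.5 mm is -0.11.

```bash
echo '{"x":[-0.11, 0, 0, 0, 0], "y":[-0.054, 0, 0, 0, 0], "z":[0, 0.28, 0.26, 0, 0], "wx":[0, 0, 0, 0, 0], "wy":[0, 0, 0, 0, 0], "wz":[0, 0, 0, 0, 0]}' > path.dat && python3 drive.py path.dat; python3 go.py; python3 - <<'E'
from h import *;from workcell import env, viewer
g=[]
for k,(x,y) in (("side",(345,240)),("scene",(215,100))):
    im=viewer.grab_frame(k);cv2.imwrite(f"pics/{k}5.png",im);g.append(cv2.resize(im[y:y+100,x:x+80],None,fx=5,fy=5,interpolation=cv2.INTER_CUBIC))
cv2.imwrite("pics/m5.png",np.hstack(g))
E
```

```text
time_s: 13.9
ee_pos: [531.0, -247.5, 134.9]
ee_rot: [167.2, -21.6, 59.0]
force: [-0.7, 0.1, -1.3]
gripper_width: 31.8
gripper_force: 40.0
rot [-0.11 -0.02  0.  ]
mouth: out 48.9 lateral in tool [-0.73 -0.1  -0.  ] F tool [-0.79 -0.89  0.93] F axial -0.93 31.83 13.9 [-39.  18. 107.  31.  48. -25.]
```

View pics/m5.png

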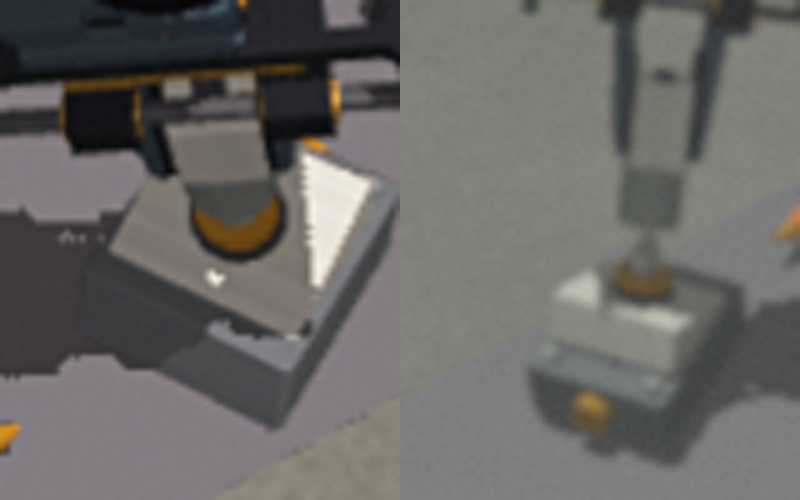

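In the side view (left crop) the coupler at (238,200) covers the ring at (238,225) centrally. In the scene view the coupler axis runs through the tip at (650,235) to the ring at (645,280). They are aligned, so I'll advance gently.

In the tool's units: 5 mm is 0.1, 3 mm is 0.06.

```bash
echo '{"x":[0, 0, 0, 0, 0], "y":[0, 0, 0, 0, 0], "z":[0.1, 0.1, 0.1, 0.06, 0], "wx":[0, 0, 0, 0, 0], "wy":[0, 0, 0, 0, 0], "wz":[0, 0, 0, 0, 0]}' > path.dat && python3 drive.py path.dat; python3 go.py;  echo '{"x":[0, 0, 0, 0, 0], "y":[0, 0, 0, 0, 0], "z":[0.06, 0.06, 0.06, 0, 0], "wx":[0, 0, 0, 0, 0], "wy":[0, 0, 0, 0, 0], "wz":[0, 0, 0, 0, 0]}' > path.dat && python3 drive.py path.dat;python3 go.py
```

```text
time_s: 14.5
ee_pos: [537.4, -244.5, 118.8]
ee_rot: [167.2, -21.6, 58.9]
force: [-0.1, 0.5, -1.7]
gripper_width: 31.8
gripper_force: 40.0
rot [-0.06 -0.01  0.  ]
mouth: out 31.4 lateral in tool [-0.29 -0.19  0.  ] F tool [-0.26 -0.71  1.59] F axial -1.58 31.77 14.5 [-38.  20. 108.  32.  46. -26.]
time_s: 15.0
ee_pos: [540.7, -242.7, 111.4]
ee_rot: [167.2, -21.7, 59.0]
force: [-3.5, 1.0, 2.9]
gripper_width: 31.6
gripper_force: 40.0
rot [-0.03 -0.03 -0.  ]
mouth: out 23.1 lateral in tool [-0.56 -0.22 -0.  ] F tool [ 0.16 -2.72 -3.78] F axial 3.78 31.63 15.0 [-38.  20. 108.  33.  45. -26.]
```

Careful with the scale: shifts go in shares of 50 mm and turns go in shares of 90 degrees. That gives: 1 mm is 0.02, -0.8 mm is -0.016.

```bash
echo '{"x":[0, 0, 0], "y":[-0.016, 0, 0], "z":[0, 0.02, 0], "wx":[0, 0, 0], "wy":[0, 0, 0], "wz":[0, 0, 0]}' > path.dat && python3 drive.py path.dat; python3 go.py;  echo '{"x":[0, 0, 0], "y":[0, 0, 0], "z":[0.04, 0, 0], "wx":[0, 0, 0], "wy":[0, 0, 0], "wz":[0, 0, 0]}' > path.dat && python3 drive.py path.dat;python3 go.py
```

```text
time_s: 15.3
ee_pos: [540.8, -242.6, 111.2]
ee_rot: [167.1, -21.6, 59.0]
force: [-5.6, 0.4, 6.8]
gripper_width: 31.8
gripper_force: 40.0
rot [ 0.07 -0.01  0.  ]
mouth: out 22.9 lateral in tool [-0.56 -0.32 -0.  ] F tool [ 0.16 -3.29 -8.21] F axial 8.2 31.81 15.3 [-38.  20. 108.  33.  45. -27.]
time_s: 15.6
ee_pos: [541.7, -242.0, 108.1]
ee_rot: [167.1, -21.6, 58.9]
force: [1.6, 0.8, -2.8]
gripper_width: 31.9
gripper_force: 40.0
rot [ 0.02 -0.01  0.  ]
mouth: out 19.6 lateral in tool [-0.39  0.05 -0.  ] F tool [0.39 0.18 3.29] F axial -3.29 31.87 15.6 [-38.  21. 108.  33.  45. -27.]
```

In the tool's units: 1.5 mm is 0.03.

```bash
for i in 1; do :; done; python3 go.py | tail -1; echo '{"x":[0, 0, 0], "y":[0, 0, 0], "z":[0.03, 0, 0], "wx":[0, 0, 0], "wy":[0, 0, 0], "wz":[0, 0, 0]}' > path.dat && python3 drive.py path.dat >/dev/null;python3 go.py; echo '{"x":[0, 0, 0], "y":[0, 0, 0], "z":[0.03, 0, 0], "wx":[0, 0, 0], "wy":[0, 0, 0], "wz":[0, 0, 0]}' > path.dat && python3 drive.py path.dat>/dev/null;python3 go.py;echo '{"x":[0, 0, 0], "y":[0, 0, 0], "z":[0.03, 0, 0], "wx":[0, 0, 0], "wy":[0, 0, 0], "wz":[0, 0, 0]}' > path.dat && python3 drive.py path.dat>/dev/null;python3 go.py
```

```text
mouth: out 19.6 lateral in tool [-0.39  0.05 -0.  ] F tool [0.39 0.18 3.29] F axial -3.29 31.87 15.6 [-38.  21. 108.  33.  45. -27.]
rot [-0.02 -0.02 -0.  ]
mouth: out 17.7 lateral in tool [-0.45  0.24 -0.  ] F tool [1.99 2.08 9.95] F axial -9.95 31.69 15.9 [-38.  21. 108.  33.  45. -27.]
rot [-0.01 -0.01 -0.  ]
mouth: out 16.9 lateral in tool [-0.37  0.33 -0.  ] F tool [ 0.48 -1.44  2.88] F axial -2.88 31.86 16.2 [-38.  21. 109.  33.  44. -27.]
rot [ 0.01 -0.01 -0.  ]
mouth: out 15.9 lateral in tool [-0.39  0.23 -0.  ] F tool [ 0.95 -1.76 -3.29] F axial 3.29 31.68 16.5 [-38.  21. 109.  33.  44. -27.]
```

The force pattern (a push, then a pull inward, then a rising push) suggests the balls have snapped in behind the lip and the sleeve is being pushed. I'll continue to the hard stop.

In the tool's units: 1.5 mm is 0.03.

```bash
echo '{"x":[0, 0, 0], "y":[0, 0, 0], "z":[0.03, 0, 0], "wx":[0, 0, 0], "wy":[0, 0, 0], "wz":[0, 0, 0]}' > path.dat && python3 drive.py path.dat >/dev/null;python3 go.py; echo '{"x":[0, 0, 0], "y":[0, 0, 0], "z":[0.03, 0, 0], "wx":[0, 0, 0], "wy":[0, 0, 0], "wz":[0, 0, 0]}' > path.dat && python3 drive.py path.dat>/dev/null;python3 go.py;echo '{"x":[0, 0, 0], "y":[0, 0, 0], "z":[0.02, 0, 0], "wx":[0, 0, 0], "wy":[0, 0, 0], "wz":[0, 0, 0]}' > path.dat && python3 drive.py path.dat>/dev/null;python3 go.py
```

```text
rot [ 0.   -0.01 -0.  ]
mouth: out 14.1 lateral in tool [-0.4   0.22 -0.  ] F tool [ 0.37 -2.19 -4.78] F axial 4.78 31.92 16.8 [-37.  21. 109.  33.  44. -27.]
rot [-0.   -0.01 -0.  ]
mouth: out 12.5 lateral in tool [-0.37  0.22 -0.  ] F tool [-0.15 -3.21 -5.44] F axial 5.44 31.87 17.1 [-37.  21. 109.  33.  44. -27.]
rot [-0.   -0.01 -0.  ]
mouth: out 11.6 lateral in tool [-0.38  0.23 -0.  ] F tool [ 0.77 -3.41 -5.88] F axial 5.88 31.95 17.4 [-37.  21. 109.  33.  44. -27.]
```

In the tool's units: 1 mm is 0.02, -0.5 mm is -0.01.

```bash
echo '{"x":[0, 0, 0], "y":[-0.01, 0, 0], "z":[0.02, 0, 0], "wx":[0, 0, 0], "wy":[0, 0, 0], "wz":[0, 0, 0]}' > path.dat && python3 drive.py path.dat >/dev/null;python3 go.py; echo '{"x":[0, 0, 0], "y":[0, 0, 0], "z":[0.02, 0, 0], "wx":[0, 0, 0], "wy":[0, 0, 0], "wz":[0, 0, 0]}' > path.dat && python3 drive.py path.dat>/dev/null;python3 go.py;echo '{"x":[0, 0, 0], "y":[0, 0, 0], "z":[0.02, 0, 0], "wx":[0, 0, 0], "wy":[0, 0, 0], "wz":[0, 0, 0]}' > path.dat && python3 drive.py path.dat>/dev/null;python3 go.py
```

```text
rot [ 0.06 -0.    0.  ]
mouth: out 11.0 lateral in tool [-0.4   0.24  0.  ] F tool [ 1.   -2.73 -7.65] F axial 7.65 32.06 17.7 [-37.  21. 109.  34.  44. -27.]
rot [0.07 0.   0.  ]
mouth: out 10.9 lateral in tool [-0.42  0.19  0.  ] F tool [  0.27  -5.   -15.84] F axial 15.83 31.87 18.0 [-37.  21. 109.  34.  44. -27.]
rot [0.09 0.01 0.  ]
mouth: out 10.8 lateral in tool [-0.42  0.16  0.  ] F tool [ -0.04  -7.76 -22.86] F axial 22.84 31.66 18.3 [-37.  21. 109.  34.  44. -27.]
```

In the tool's units: -0.8 mm is -0.016, -0.4 mm is -0.008.

```bash
echo '{"x":[0, 0, 0, 0, 0], "y":[-0.008, 0, 0, 0, 0], "z":[-0.016, 0, 0, 0, 0], "wx":[0, 0, 0, 0, 0], "wy":[0, 0, 0, 0, 0], "wz":[0, 0, 0, 0, 0]}' > path.dat && python3 drive.py path.dat >/dev/null;python3 go.py; python3 - <<'E'
from h import *;from workcell import env, viewer
g=[]
for k,(x,y) in (("side",(345,240)),("scene",(215,100))):
    im=viewer.grab_frame(k);cv2.imwrite(f"pics/{k}6.png",im);g.append(cv2.resize(im[y:y+100,x:x+80],None,fx=5,fy=5,interpolation=cv2.INTER_CUBIC))
cv2.imwrite("pics/m6.png",np.hstack(g))
E
python3 go.py
```

```text
rot [ 0.12  0.01 -0.  ]
mouth: out 10.9 lateral in tool [-0.38  0.19  0.  ] F tool [  0.45  -4.84 -15.39] F axial 15.38 32.09 18.8 [-37.  21. 109.  34.  44. -27.]
rot [0.12 0.01 0.  ]
mouth: out 10.9 lateral in tool [-0.43  0.18  0.  ] F tool [  0.46  -4.76 -16.94] F axial 16.93 31.79 18.9 [-37.  21. 109.  34.  44. -27.]
```

View pics/m6.png

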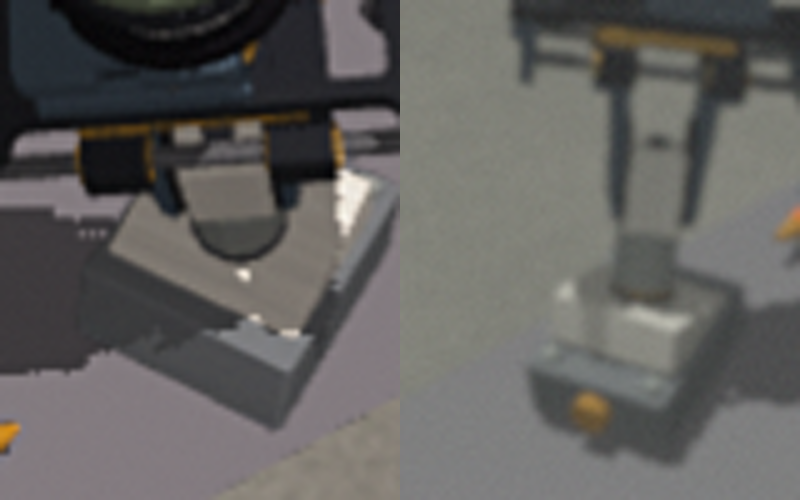

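The coupler is square on the nipple. Only a thin brass edge shows, at about (645,295) in the scene crop. The push is steady at about 16 N against the hard stop, so I'll hand in.

```bash
python3 -c "
from workcell import env, viewer;print(env.job_done())"
```

```text
the job is handed in; nothing more can be done
None
```

I turned the vent knob to its stop and it sprang back, then snapped the cartridge onto the nipple and handed in at 18.9 s, still gripping it and holding the sleeve down with about 16 N (stop and snap judged from force readings; the verdict was not shown).

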